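Hang the L-bracket level on the paint-line hook

ROBOT

A 6-joint arm with a two-finger parallel gripper is mounted at the origin on the work surface. World frame = base frame: x ahead of the robot, y to its left, z up, the work surface at z = 0. Lengths are in m, angles in rad, forces in N, time in s.
With the tool pointing down it reaches from about 0.425 to 0.95 m from the base axis. Payload 14.7 kg.
Tool frame: the origin (TCP) lies midway between the tips of the shut fingers; the grasp point (between the pads) lies 19 mm behind it; z points along the fingers, y is the direction in which the jaws open and shut (so a half turn about z gives the same grasp; the last joint's range is limited). The gripper opens to 85 mm and grips with 20 to 120 N. Pads are 22 mm wide; open, the fingers measure 114 mm over their backs; the gripper's body (76 mm by 85 mm) begins 54 mm behind the grasp point. The pads swing forward as they close: fully open they stand 13 mm farther back than shut.
Start: joints at [1.25, 0.48, 1.596, -0, 1.065, -0.047], TCP at [0.176, 0.626, 0.231] pointing down, gripper open.
Joint ranges: [-2.75, 2.75], [-0.82, 2.05], [0.23, 2.67], [-1.56, 4.7], [0.09, 2.69], [-2.92, 2.92]. Speed limits (rad/s): [1.89, 1.89, 2.39, 3.01, 3.01, 3.01].

INTERFACE

Orientations are given as [roll, pitch, yaw] about the fixed x, y, z axes, in that order (R = Rz(yaw) Ry(pitch) Rx(roll)).
In Python, from workcell import r gives the robot as it stands.
- The arm moves only by the tool arm_command, never from a script. Its argument "rows" is text: rows parted by semicolons, each of 5 numbers parted by spaces: the shift along the tool's x, y, z in mm, then the turn about the tool's z in rad, then the finger opening in mm, from 0 to 85.4. A call has 1 to 10 rows; each row shifts and turns the commanded pose from where the row before left it, along the tool's axes as they then stand; what a row does not reach is not made up. A row lasts 1/10 s, in which the tool goes at most 50 mm and 8.59 degrees, less where a joint would pass 70% of its speed; a pose out of reach is approached as far as the arm can. A call is refused whole if a number of a shift passes 50 or a number of a turn 0.15, either way. A call with a gripper value outside its range is refused whole. The fingers move at their own pace and stop on an object; "newtons" is the grip in N (left out, the last holds). Time passes only in rows, so rows that do not move let the fingers close. It gives the time, the measured TCP pose, the force and the opening at its end, in the units of the state.
- r.sense(): the state, without advancing time (a new reading comes with each control period).
- r.grab_frame(name): name is "scene" or "side" or "wrist"; returns the picture (400x640x3 uint8, red, green, blue); there is no depth.
- r.get_calibration(name): a dict with "intrinsics" (3x3 intrinsics, pixels), "R" (3x3) and "t" (3): a world point X has camera coordinates R X + t. Camera axes: x right, y down, z forward; pixel columns grow to the right and rows downward; lengths in m; the calibration is good to about 2 mm. A picture is of the moment at which its call begins: read the wrist's pose just before it. get_calibration takes no time and is no camera call; for the wrist camera it gives the pose at the moment of the call.
- r.finish_job(): hands the job in, once; it reports no verdict.
Trained networks look in the newest picture that a camera, given by its name, has taken for a name from the list of things; names that differ only in an ending like _2 or _b are one class to them, and where a whole thing is asked for, a point or a joint stands for the part that bears it (a point fixed in the world has none). Each returns a list of dicts, best first, with "p" (0 to 1); they miss things now and then, are a little off and sometimes report something else, mostly with a low value. They report only what shows in the picture. A call takes as long as a camera call. They do not tell look-alikes from the thing itself.
- r.spot_in(camera, name): "extent" ([left, top, width, height] in pixels, round what is visible of it).
The state is a dict: "t": time; "joint_positions": joint angles; "joint_vel": joint speeds; "joint_efforts": joint torques, N m; "eef_pos": TCP position; "tcp_rot": TCP orientation; "wrist_force": force on the tool from outside, world axes, zero at the start; "wrist_torque": the same for the moment, N m; "grip_width": finger opening in m.
Only numpy, scipy, OpenCV 4.12 (cv2) and the standard library are available. Lean on these libraries where they do the work, as an engineer would, in place of code of your own. Each camera call takes 0.05 s, during which the arm holds its last target. There are 200 camera calls.

TASK

Take the L-shaped aluminium bracket out of its rack and hang it on the peg of the hook stand by the one of its four holes that lets it hang level (long arm horizontal, short leg straight down). Let go and leave it hanging still.

Things in the scene. Friction and masses are not known exactly. Their poses are not given: they have to be found in the camera images.
- bracket_arm (a point): Loose L-bracket, bare aluminium plate of even thickness 10 mm (x: normal), 0.3-0.65 kg, on edge in its rack, the way up it is to hang. Point: centre of the long arm, 190 (y) x 60 mm (z -30 to 30). Four 20 mm through holes at y = -50, -12, 26, 64, all z = -4 mm. Leg: y 45 to 95, z -160 to -30 mm. Pinch the arm's top edge from above; tips deeper than 24 mm would cover holes.
- rack: Fixed grey slotted rack, base 110 x 230 mm; point: centre of its underside, right below bracket_arm. z up, x across the plate, away from the robot within 20 degrees, y along the arm to the leg's end. Cheeks guide the leg's lowest 35 mm; a cheeked post, 172 mm high, holds the arm's last 30 mm at -y. Lift the bracket straight up 50 mm or more, then back towards the robot, clear of the post.
- peg_mid (a point): Middle of the round dark steel peg, 8 mm thick, on its axis, 231 mm above the bench. The peg juts along -x (towards the robot within 20 degrees), rising 6 degrees towards its round tip. It reaches about 45 mm either way: to the tip at -x, to the post at +x. The hung plate's normal lies along x, its leg to +y.
- hook: Fixed dark steel hook stand that carries the peg; point: foot of its post. Post 16 mm thick, 232 mm tall, on a base 140 x 120 x 12 mm. x, y as for peg_mid. Nothing rises above the peg's tip, so fingers pass freely over peg and post. The way onto the peg from its tip is clear; bring the bracket round in front of the tip, as it hangs far below the fingers.
There are look-alikes about, which are no part of the job. What is shaped like the hook but blue or red is not meant.

How it is judged:
At the end, for the whole second after the job is handed in: The bracket hangs on the peg through the hole that lets it hang level: the peg runs through that hole (within its width), the bracket's long arm is within 15 degrees of horizontal with the leg down, the plate upright within 20 degrees, and it is at rest (slower than 50 mm/s) (y of peg_mid in the frame of bracket_arm between 0.014 and 0.038 m and z of peg_mid in the frame of bracket_arm between -0.018 and 0.014 m and x of peg_mid in the frame of bracket_arm between -0.048 and 0.048 m and angle between bracket_arm's own y axis and vertical between 1.31 and 1.83 rad and angle between bracket_arm's own z axis and vertical below 0.35 rad and linear speed of bracket below 0.05 m/s); the robot touches nothing.
It also fails if it takes over 48 s, if anything falls off the work surface, if the arm or the gripper's body presses on something with over 40 N, if the wrist force passes 120 N, or if a joint passes its speed limit or range.

## Working session

There is one attempt and no reset: what is moved stays moved. The work goes in short steps, Python scripts to look and compute and a tool call to move; the robot and the scene stay as the last step left them, time stands still between calls to the robot, and variables do not carry over. Pictures are saved under pics/ and viewed, about 8 in all and at most 12, crops included, and the job is handed in when it is done.

Besides the shell and the picture viewer there is one more tool, called after ">>>" as name(argument=value, ...), one argument or row to a line, values as JSON. arm_command: Moves the arm, as the interface text tells. Its arguments: {"type":"object","properties":{"rows":{"type":"string"},"newtons":{"type":"number"}},"required":["rows"]}

```bash
mkdir -p pics; ls; python3 - <<'E'
from workcell import r
import cv2,numpy as np
s=r.sense();print(s)
for c in ["scene","side","wrist"]:
    f=r.grab_frame(c);cv2.imwrite(f"pics/{c}0.png",f[:,:,::-1])
    k=r.get_calibration(c);print(c,k)
    if c!="wrist":
        for n in ["bracket_arm","rack","peg_mid","hook"]:
            print(n,[(np.round(d["extent"]),round(d["p"],2)) for d in r.spot_in(c,n)])
E
```

```text
pics
{'t': 0.0, 'joint_positions': array([ 1.25038441e+00,  4.80824513e-01,  1.59686049e+00, -5.20642607e-06,
        1.06510983e+00, -4.66103356e-02]), 'joint_vel': array([ 0.00057477, -0.00139233,  0.00050969,  0.00182535,  0.00098408,
        0.00219341]), 'joint_efforts': array([-6.83324397e-03, -9.50625730e+01, -4.30166101e+01, -5.24889238e-04,
        1.25033932e-02, -4.58121417e-05]), 'eef_pos': array([0.1756147 , 0.62540251, 0.23068214]), 'tcp_rot': array([-3.14039157e+00, -5.14667437e-05,  2.86779357e+00]), 'wrist_force': array([-0.30898116, -0.11819062,  0.05872325]), 'wrist_torque': array([ 0.0202773 , -0.02036259,  0.00665259]), 'grip_width': 0.08550108544519461}
scene {'intrinsics': array([[476.75022016,   0.        , 322.1641404 ],
       [  0.        , 476.75022016, 193.55592203],
       [  0.        ,   0.        ,   1.        ]]), 'R': array([[-0.34665105,  0.93791709,  0.01202397],
       [ 0.76877255,  0.2914336 , -0.56925848],
       [-0.53742145, -0.18809035, -0.82207068]]), 't': array([ 0.08036731, -0.425296  ,  1.58389863])}
bracket_arm [(array([157., 107.,  66
[... 944 characters left out ...]
285., 156.,  56.,  84.]), 0.83), (array([298., 103.,  50.,  78.]), 0.78), (array([181., 152.,  71.,  87.]), 0.76)]
hook [(array([284., 155.,  59.,  83.]), 0.87), (array([298., 104.,  48.,  73.]), 0.78), (array([183., 149.,  70.,  92.]), 0.76), (array([359., 137.,  47.,  80.]), 0.58)]
wrist {'intrinsics': array([[305.80475441,   0.        , 319.60200286],
       [  0.        , 305.80475441, 202.77561047],
       [  0.        ,   0.        ,   1.        ]]), 'R': array([[ 2.70046048e-01,  9.62847399e-01,  1.36260972e-04],
       [ 9.20793835e-01, -2.58292812e-01,  2.92273050e-01],
       [ 2.81449542e-01, -7.88017140e-02, -9.56334902e-01]]), 't': array([-0.64902304, -0.03859747,  0.3776382 ])}
```

```bash
python3 - <<'E'
import cv2,numpy as np
a=cv2.imread("pics/scene0.png")[70:370,130:530];b=cv2.imread("pics/side0.png")[80:420,150:450]
cv2.imwrite("pics/a.png",cv2.resize(a,None,fx=2,fy=2,interpolation=cv2.INTER_CUBIC))
cv2.imwrite("pics/b.png",cv2.resize(b,None,fx=1.76,fy=1.76,interpolation=cv2.INTER_CUBIC))
E
```

```text
(no output)
```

View pics/a.png

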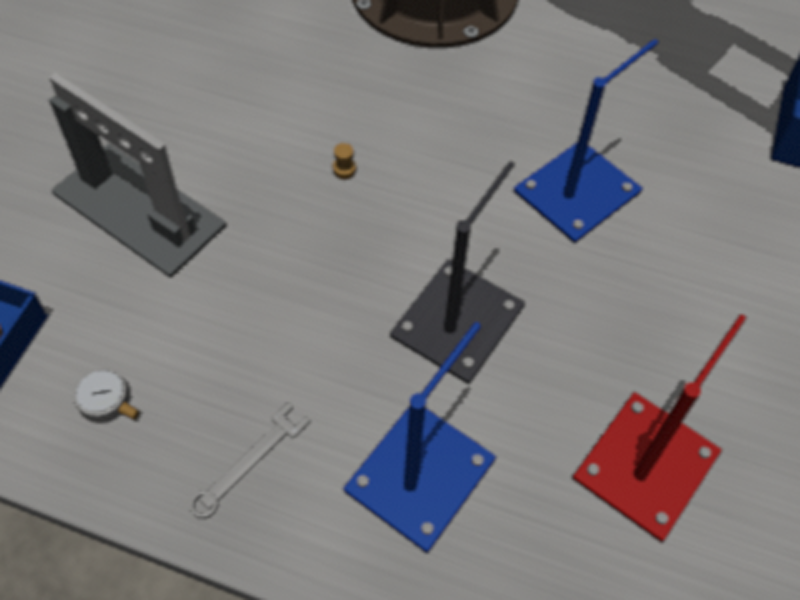

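View pics/b.png

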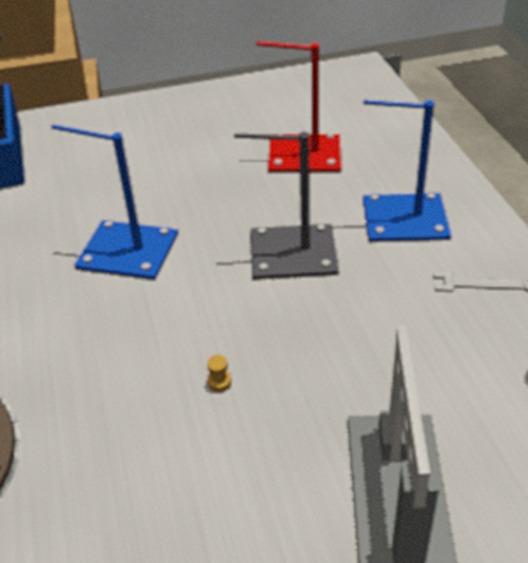

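```bash
python3 - <<'E'
import cv2,numpy as np
a=cv2.imread("pics/scene0.png");b=cv2.imread("pics/side0.png")
z=lambda i,x,y,w,h:cv2.resize(i[y:y+h,x:x+w],None,fx=4,fy=4,interpolation=cv2.INTER_LANCZOS4)
o=np.zeros((600,800,3),np.uint8)
o[:400,:400]=z(a,150,100,100,100);o[400:,:200]=z(a,350,145,50,50);o[400:,200:400]=z(b,278,145,50,50);o[:560,400:720]=z(b,340,260,80,140)
cv2.imwrite("pics/c.png",o)
E
```

```text
(no output)
```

View pics/c.png

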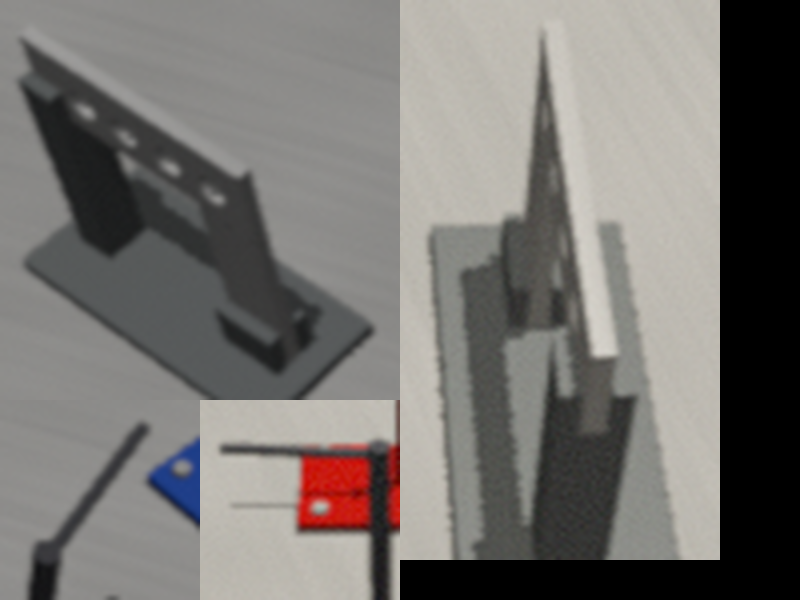

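```bash
cat > h.py <<'E'
from workcell import r
import cv2,numpy as np
from scipy.optimize import least_squares
def proj(k,P):
    c=(k["R"]@np.atleast_2d(P).T).T+k["t"]; q=c@k["intrinsics"].T
    return q[:,:2]/q[:,2:]
def rz(a): return np.array([[np.cos(a),-np.sin(a),0],[np.sin(a),np.cos(a),0],[0,0,1]])
E
python3 - <<'E'
from h import *
S=r.get_calibration("scene");D=r.get_calibration("side")
t=lambda p,o:[(p[0]+.5)/4-.5+o[0],(p[1]+.5)/4-.5+o[1]]
bo=(340-100,260);so=(150,100)
M=np.array([[5,-95,30],[-5,-95,30],[5,95,30],[-5,95,30]])/1e3
ps=np.array([t(p,so) for p in [(22,36),(32,27),(240,180),(250,170)]])
pd=np.array([t(p,bo) for p in [(617,355),(592,357),(562,22),(545,25)]])
def f(v):
    P=M@rz(v[3]).T+v[:3]
    return np.r_[(proj(S,P)-ps).ravel(),(proj(D,P)-pd).ravel()]
s=least_squares(f,[.6,-.2,.19,0]);print("bracket",s.x.round(4),s.fun.round(1))
so=(350,145-100);do=(278-50,145-100)
ts,qs=[np.array(t(p,so)) for p in [(145,426),(47,550)]]
td,qd=[np.array(t(p,do)) for p in [(222,448),(378,446)]]
H=np.array([[-.045,0,.0047],[.053,0,.001]])
def g(v):
    P=H@rz(v[3]).T+[v[0],v[1],.231+0*v[2]]
    return np.r_[(proj(S,P)-[ts,qs]).ravel(),(proj(D,P)-[td,qd]).ravel()]
s=least_squares(g,[.7,.2,0,0]);print("peg",s.x.round(4),s.fun.round(1))
for a,b in((ts,td),(qs,qd)):
    print(least_squares(lambda p:np.r_[proj(S,p)[0]-a,proj(D,p)[0]-b],[.7,.2,.2]).x.round(4))
E
```

```text
bracket [ 0.5778 -0.2353  0.172  -0.2992] [-1.1  0.4 -0.5  0.4 -0.9  0.5 -0.4  0.5 -0.7  0.3 -0.4 -0.1 -0.3 -0.2
 -1.  -0.9]
peg [ 0.5566  0.2395 14.683  -0.2624] [-0.8  1.4 -0.   0.1 -0.4 -0.1 -1.2  0.2]
[0.5121 0.2511 0.2374]
[0.6095 0.2254 0.2333]
```

```bash
cat >> h.py <<'E'
def plan(wps,width,step=48,turn=.14):
    """wps: list of (x,y,z,yaw); prints rows in tool axes (tool down)"""
    s=r.sense();p=s["eef_pos"].copy();y=s["tcp_rot"][2];out=[]
    for w in wps:
        d=np.array(w[:3])-p; dy=(w[3]-y+np.pi)%(2*np.pi)-np.pi
        n=max(1,int(np.ceil(max(np.linalg.norm(d)*1000/step,abs(dy)/turn))))
        for i in range(n):
            q=d/n; yy=y+dy*i/n
            out.append("%.1f %.1f %.1f %.3f %g"%(*(1000*np.array([q@[np.cos(yy),np.sin(yy),0],q@[np.sin(yy),-np.cos(yy),0],-q[2]])),-dy/n,width))
        p=np.array(w[:3]);y=w[3]
    for i in range(0,len(out),10): print("; ".join(out[i:i+10]),"\n")
def st():
    s=r.sense();print(round(s["t"],2),s["eef_pos"].round(4),s["tcp_rot"].round(4),s["wrist_force"].round(2),round(s["grip_width"],4))
E
python3 - <<'E'
from h import *
S=r.get_calibration("scene");D=r.get_calibration("side")
# other hooks: tip, post top, base corners (a.png -> scene px; b.png -> side px)
for n,a,b in [("blue1 tip",(657,42),(54,127)),("blue1 top",(600,82),(118,137)),("blue2 tip",(478,326),(365,102)),("blue2 top",(418,400),(429,105)),("red tip",(742,318),(258,43))]:
    a=np.array(a)/2+[130,70];b=np.array(b)/1.76+[150,80]
    print(n,least_squares(lambda p:np.r_[proj(S,p)[0]-a,proj(D,p)[0]-b],[.7,.2,.2]).x.round(3))
plan([(.45,.45,.36,2.4),(.60,.10,.36,1.6),(.585,-.211,.33,1.271)],85)
E
```

```text
blue1 tip [0.262 0.366 0.236]
blue1 top [0.35  0.315 0.231]
blue2 tip [0.726 0.278 0.236]
blue2 top [0.82  0.247 0.229]
red tip [0.624 0.523 0.237]
-38.9 -11.9 -16.1 0.058 85; -39.6 -9.6 -16.1 0.058 85; -40.1 -7.3 -16.1 0.058 85; -40.4 -4.9 -16.1 0.058 85; -40.6 -2.5 -16.1 0.058 85; -40.7 -0.2 -16.1 0.058 85; -40.7 2.2 -16.1 0.058 85; -40.5 4.6 -16.1 0.058 85; -43.4 -19.6 -0.0 0.100 85; -45.1 -15.2 -0.0 0.100 85 

-46.4 -10.6 -0.0 0.100 85; -47.2 -5.9 -0.0 0.100 85; -47.6 -1.2 -0.0 0.100 85; -47.5 3.6 -0.0 0.100 85; -46.9 8.3 -0.0 0.100 85; -45.8 13.0 -0.0 0.100 85; -44.3 -3.4 4.3 0.047 85; -44.5 -1.4 4.3 0.047 85; -44.5 0.7 4.3 0.047 85; -44.4 2.8 4.3 0.047 85 

-44.2 4.9 4.3 0.047 85; -43.9 7.0 4.3 0.047 85; -43.6 9.0 4.3 0.047 85
```

>>> arm_command(
  rows="-39 -12 -16 0.058 85; -40 -10 -16 0.058 85; -40 -7 -16 0.058 85; -40 -5 -16 0.058 85; -41 -2 -16 0.058 85; -41 0 -16 0.058 85; -41 2 -16 0.058 85; -40 5 -16 0.058 85; -43 -20 0 0.1 85; -45 -15 0 0.1 85",
)

```text
t: 1.55
eef_pos: [0.4895, 0.3622, 0.3596]
tcp_rot: [3.141, 0.0, 2.2]
wrist_force: [0.8, -0.5, 0.1]
grip_width: 0.0851
```

>>> arm_command(
  rows="-46 -11 0 0.1 85; -47 -6 0 0.1 85; -47 -1 0 0.1 85; -47 4 0 0.1 85; -47 8 0 0.1 85; -46 13 0 0.1 85; -44 -3 4 0.047 85; -44 -1 4 0.047 85; -44 1 4 0.047 85; -44 3 4 0.047 85",
)

```text
t: 2.55
eef_pos: [0.5941, -0.0755, 0.3433]
tcp_rot: [3.141, -0.0, 1.414]
wrist_force: [2.1, -0.0, -0.2]
grip_width: 0.085
```

>>> arm_command(
  rows="-44 5 4 0.047 85; -44 7 4 0.047 85; -43 9 4 0.047 85; 0 0 0 0 85; 0 0 0 0 85; 0 0 0 0 85",
)

```text
t: 3.15
eef_pos: [0.5888, -0.2057, 0.3314]
tcp_rot: [-3.141, -0.0, 1.275]
wrist_force: [-0.7, 0.3, 0.2]
grip_width: 0.085
```

```bash
python3 - <<'E'
from h import *
st();f=r.grab_frame("wrist");k=r.get_calibration("wrist")
M=np.array([[5,-95,30],[-5,-95,30],[5,95,30],[-5,95,30]])/1e3
P=M@rz(-.2992).T+[.5778,-.2353,.172]
q=proj(k,P);print(q.round(1))
g=f[:,:,::-1].copy()
x0=int(np.clip(q[:,0].mean()-130,0,380));y0=int(np.clip(q[:,1].mean()-100,0,200))
o=cv2.resize(g[y0:y0+200,x0:x0+260],None,fx=3,fy=3,interpolation=cv2.INTER_CUBIC)
for a,b in q: cv2.circle(o,(int((a-x0+.5)*3),int((b-y0+.5)*3)),2,(0,0,255),-1)
print(x0,y0);cv2.imwrite("pics/w1.png",o)
E
```

```text
3.15 [ 0.5888 -0.2057  0.3314] [-3.1415e+00 -3.0000e-04  1.2754e+00] [-0.74  0.3   0.16] 0.085
[[321.2 311.2]
 [311.6 311.2]
 [322.6 122.1]
 [310.9 122.1]]
186 116
```

View pics/w1.png

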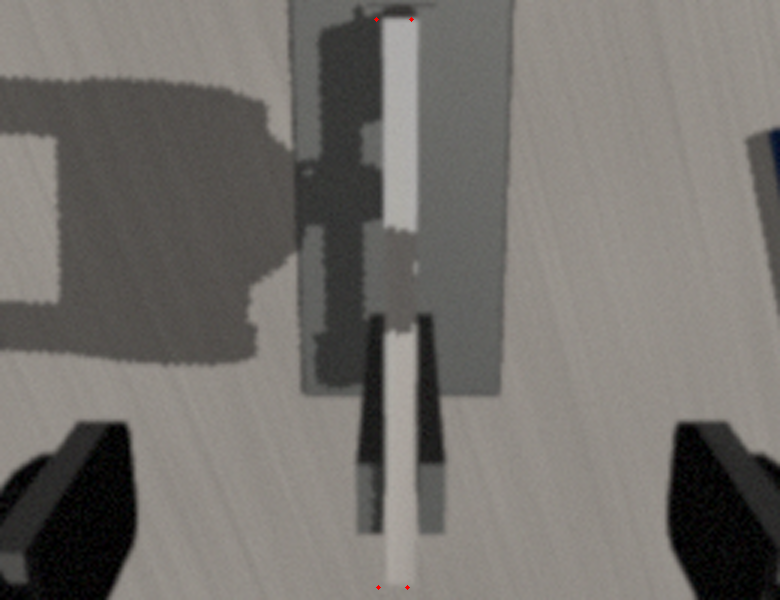

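>>> arm_command(
  rows="-5 0 40 0 60; 0 0 45 0 60; 0 0 40 0 60; 0 0 20 0 60; 0 0 5 0 60; 0 0 0 0 60; 0 0 0 0 60",
)

```text
t: 3.9
eef_pos: [0.5883, -0.211, 0.1829]
tcp_rot: [3.139, 0.0, 1.276]
wrist_force: [1.1, -0.0, -0.5]
grip_width: 0.0599
```

>>> arm_command(
  rows="0 0 0 0 0; 0 0 0 0 0; 0 0 0 0 0; 0 0 0 0 0; 0 0 0 0 0; 0 0 0 0 0; 0 0 0 0 0; 0 0 0 0 0; 0 0 0 0 0",
  newtons=80,
)

```text
t: 4.8
eef_pos: [0.5876, -0.2113, 0.1821]
tcp_rot: [3.141, 0.0, 1.275]
wrist_force: [-1.5, 1.3, 8.0]
grip_width: 0.0079
```

>>> arm_command(
  rows="0 0 -8 0 0; 0 0 -10 0 0; 0 0 -20 0 0; 0 0 -30 0 0; 0 0 -30 0 0; 0 0 -20 0 0; 0 0 0 0 0; 0 0 0 0 0; 0 0 0 0 0",
)

```text
t: 5.7
eef_pos: [0.5866, -0.2109, 0.2979]
tcp_rot: [-3.14, -0.0, 1.275]
wrist_force: [-0.8, 0.6, -3.9]
grip_width: 0.0081
```

```bash
python3 - <<'E'
from h import *
st()
o=np.zeros((400,1,3),np.uint8);T=[]
for c,(x,y) in {"scene":(140,60),"side":(320,220),"wrist":(200,100)}.items():
    f=r.grab_frame(c)[:,:,::-1];cv2.imwrite(f"pics/{c}1.png",f)
    T.append(cv2.resize(f[y:y+200,x:x+133] if c!="wrist" else f[y:y+300,x:x+200],(266,400) ,interpolation=cv2.INTER_CUBIC))
cv2.imwrite("pics/d.png",np.hstack(T))
E
```

```text
5.7 [ 0.5866 -0.2109  0.2979] [-3.1396e+00 -2.0000e-04  1.2747e+00] [-0.76  0.64 -3.91] 0.0081
```

View pics/d.png

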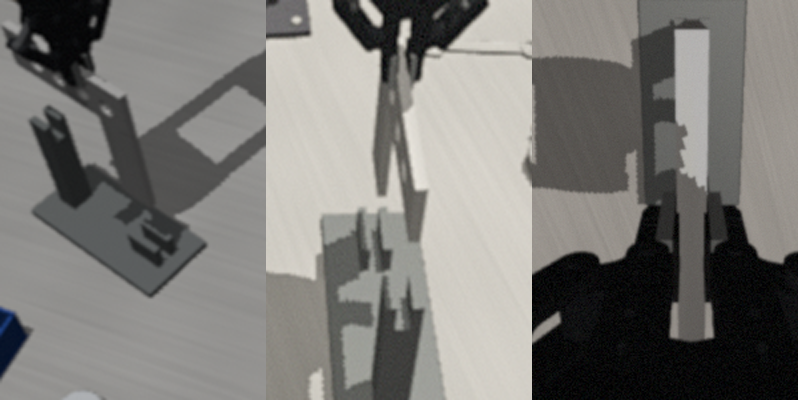

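```bash
python3 - <<'E'
from h import *
plan([(.472,-.176,.30,1.275),(.4645,.263,.275,1.311)],0,step=40)
E
```

```text
-0.0 -30.0 -0.5 -0.000 0; -0.0 -30.0 -0.5 -0.000 0; -0.0 -30.0 -0.5 -0.000 0; -0.0 -30.0 -0.5 -0.000 0; 38.0 -12.3 2.3 -0.003 0; 38.0 -12.2 2.3 -0.003 0; 38.1 -12.0 2.3 -0.003 0; 38.1 -11.9 2.3 -0.003 0; 38.1 -11.8 2.3 -0.003 0; 38.2 -11.7 2.3 -0.003 0 

38.2 -11.5 2.3 -0.003 0; 38.2 -11.4 2.3 -0.003 0; 38.3 -11.3 2.3 -0.003 0; 38.3 -11.2 2.3 -0.003 0; 38.4 -11.0 2.3 -0.003 0
```

>>> arm_command(
  rows="0 -10 0 0 0; 0 -20 0 0 0; 0 -25 0 0 0; 0 -25 0 0 0; 0 -25 0 0 0; 0 -15 0 0 0; 10 -3 0 0 0; 20 -6 1 -0.003 0; 28 -9 2 -0.003 0; 28 -9 2 -0.003 0",
)

```text
t: 6.85
eef_pos: [0.4714, -0.0849, 0.2942]
tcp_rot: [3.141, -0.0, 1.283]
wrist_force: [-0.5, 0.8, -3.7]
grip_width: 0.0082
```

>>> arm_command(
  rows="28 -9 2 -0.003 0; 28 -9 2 -0.003 0; 28 -9 2 -0.003 0; 28 -9 2 -0.003 0; 28 -9 2 -0.003 0; 28 -8 2 -0.003 0; 28 -8 2 -0.003 0; 28 -8 2 -0.003 0; 28 -8 2 -0.003 0; 28 -8 2 -0.003 0",
)

```text
t: 7.85
eef_pos: [0.4649, 0.2082, 0.2741]
tcp_rot: [-3.142, -0.0, 1.314]
wrist_force: [-0.0, -0.9, -4.2]
grip_width: 0.0084
```

>>> arm_command(
  rows="28 -8 1 0 0; 26 -8 1 0 0; 18 -5 0 0 0; 8 -3 0 0 0; 0 0 0 0 0; 0 0 0 0 0; 0 0 0 0 0",
)

```text
t: 8.55
eef_pos: [0.4624, 0.2892, 0.2723]
tcp_rot: [-3.142, 0.0, 1.313]
wrist_force: [-0.6, 0.1, -4.9]
grip_width: 0.0083
```

```bash
python3 - <<'E'
from h import *
st();k=r.get_calibration("wrist");f=r.grab_frame("wrist")[:,:,::-1]
R=rz(-.26)
P=np.array([[-.045,0,.0047],[0,0,0],[.045,0,-.0047],[.053,0,.001]])@R.T+[.5566,.2395,.231]
print(proj(k,P).round(1))
o=cv2.resize(f,(800,500),interpolation=cv2.INTER_CUBIC)
cv2.imwrite("pics/e.png",o)
for n in ["scene","side"]:
    cv2.imwrite(f"pics/{n}2.png",r.grab_frame(n)[:,:,::-1])
E
```

```text
8.55 [0.4624 0.2892 0.2723] [-3.1415e+00  3.0000e-04  1.3131e+00] [-0.56  0.09 -4.86] 0.0083
[[408.6 266.4]
 [474.4 263.1]
 [537.3 259.9]
 [555.3 264. ]]
```

View pics/e.png

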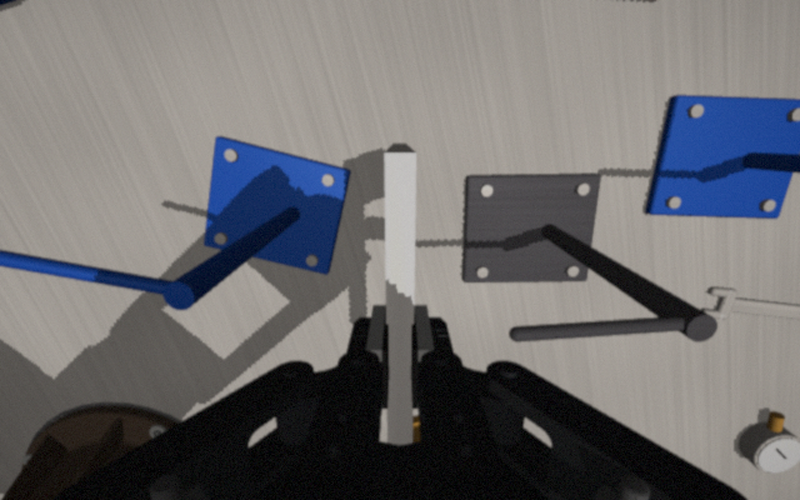

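>>> arm_command(
  rows="-10 0 8 -0.008 0; -10 0 8 0 0; -6 0 5 0 0; 0 15 0 0 0; 0 15 0 0 0; 0 10 0 0 0; 0 5 0 0 0; 0 0 0 0 0; 0 0 0 0 0; 0 0 0 0 0",
)

```text
t: 9.7
eef_pos: [0.4991, 0.2539, 0.2513]
tcp_rot: [-3.141, 0.0, 1.322]
wrist_force: [0.9, -0.2, -4.1]
grip_width: 0.0083
```

```bash
python3 - <<'E'
from h import *
st();s=r.sense();p=s["eef_pos"];d=p[:2]-[.5566,.2395]
print("along x %.4f y %.4f"%(d@[.969,-.247],d@[.247,.969]), "z err to peg line %.4f"%(p[2]-.0141-.231+d@[.969,-.247]*.105))
z=lambda f,x,y,w,h,s:cv2.resize(f[y:y+h,x:x+w],None,fx=s,fy=s,interpolation=cv2.INTER_LANCZOS4)
S=r.grab_frame("scene")[:,:,::-1];D=r.grab_frame("side")[:,:,::-1]
cv2.imwrite("pics/f.png",np.hstack([z(S,330,100,80,100,5),z(D,240,110,80,100,5)]))
# predicted hole centre (+x face / -x face) & peg tip
u=np.array([.969,-.247,0]);v=np.array([.247,.969,0]);hc=p+.0011*v-[0,0,.0141]
for n,o in(("scene",(330,100,0)),("side",(240,110,400))):
    k=r.get_calibration(n)
    q=proj(k,[hc+.005*u,hc-.005*u,np.r_[.5566,.2395,.231]-.045*u+[0,0,.0047]]);print(n,((q-o[:2]+.5)*5+[o[2],0]).round())
E
```

```text
9.7 [0.4991 0.2539 0.2513] [-3.1413e+00  1.0000e-04  1.3220e+00] [ 0.9  -0.22 -4.05] 0.0083
along x -0.0592 y -0.0002 z err to peg line -0.0001
scene [[289. 250.]
 [301. 237.]
 [277. 265.]]
side [[598. 233.]
 [579. 234.]
 [616. 236.]]
```

View pics/f.png

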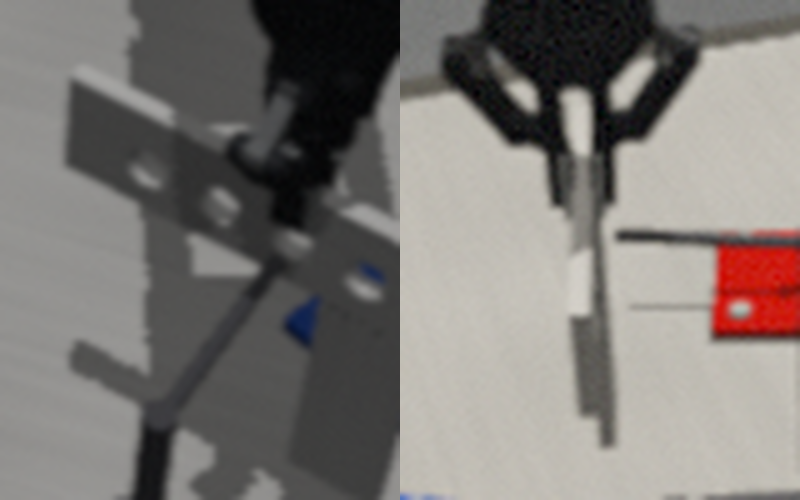

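>>> arm_command(
  rows="0 6 0 0 0; 0 7 0 0 0; 0 7 1 0 0; 0 0 0 0 0; 0 0 0 0 0",
)

```text
t: 10.3
eef_pos: [0.5191, 0.2487, 0.25]
tcp_rot: [-3.141, 0.0, 1.321]
wrist_force: [-0.5, -0.2, -4.5]
grip_width: 0.0082
```

>>> arm_command(
  rows="0 7 1 0 0; 0 7 1 0 0; 0 7 1 0 0; 0 7 1 0 0; 0 6 0 0 0; 0 0 0 0 0; 0 0 0 0 0",
)

```text
t: 11.0
eef_pos: [0.5519, 0.2404, 0.2462]
tcp_rot: [-3.141, 0.0, 1.322]
wrist_force: [-0.4, -0.1, -4.5]
grip_width: 0.0084
```

```bash
python3 - <<'E'
from h import *
st();s=r.sense();p=s["eef_pos"];d=p[:2]-[.5566,.2395]
print("along x %.4f y %.4f"%(d@[.969,-.247],d@[.247,.969]), "z err to peg line %.4f"%(p[2]-.0141-.231+d@[.969,-.247]*.105))
z=lambda f,x,y,w,h,s:cv2.resize(f[y:y+h,x:x+w],None,fx=s,fy=s,interpolation=cv2.INTER_LANCZOS4)
S=r.grab_frame("scene")[:,:,::-1];D=r.grab_frame("side")[:,:,::-1]
cv2.imwrite("pics/g.png",np.hstack([z(S,330,120,80,100,5),z(D,260,110,80,100,5)]))
E
```

```text
11.0 [0.5519 0.2404 0.2462] [-3.1413e+00  2.0000e-04  1.3216e+00] [-0.37 -0.07 -4.55] 0.0084
along x -0.0048 y -0.0003 z err to peg line 0.0006
```

View pics/g.png

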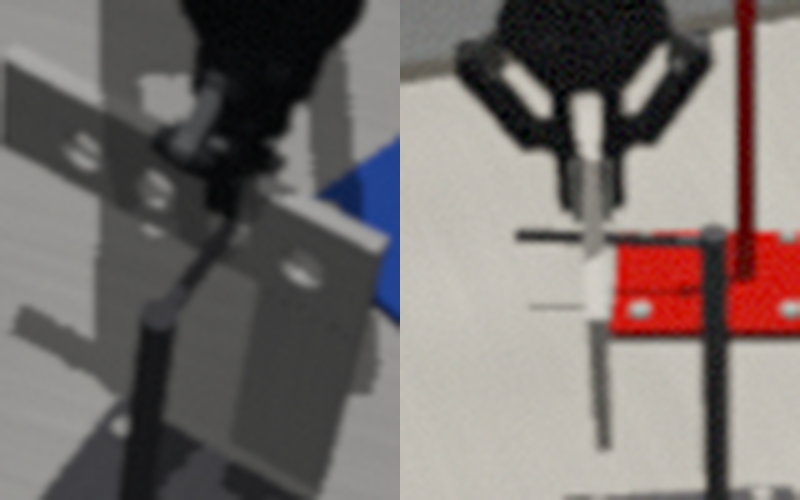

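>>> arm_command(
  rows="0 0 1.5 0 0; 0 0 1.5 0 0; 0 0 1 0 0; 0 0 0 0 0; 0 0 0 0 0",
)

```text
t: 11.6
eef_pos: [0.5519, 0.2405, 0.2423]
tcp_rot: [3.142, 0.0, 1.322]
wrist_force: [1.1, -0.5, -3.6]
grip_width: 0.0084
```

>>> arm_command(
  rows="0 0 1 0 0; 0 0 0.5 0 0; 0 0 0 0 0; 0 0 0 0 0",
)

```text
t: 12.0
eef_pos: [0.5519, 0.2405, 0.2408]
tcp_rot: [3.142, 0.0, 1.322]
wrist_force: [-0.1, -0.1, -4.3]
grip_width: 0.0081
```

>>> arm_command(
  rows="0 0 0.7 0 0; 0 0 0.7 0 0; 0 0 0 0 0; 0 0 0 0 0",
)

```text
t: 12.4
eef_pos: [0.552, 0.2405, 0.2396]
tcp_rot: [3.141, -0.0, 1.322]
wrist_force: [0.0, -0.2, 0.6]
grip_width: 0.0079
```

>>> arm_command(
  rows="0 0 0 0 11; 0 0 0 0 13; 0 0 0 0 16; 0 0 0 0 20; 0 0 0 0 25; 0 0 0 0 30; 0 0 0 0 35; 0 0 0 0 35; 0 0 0 0 35; 0 0 0 0 35",
)

```text
t: 13.4
eef_pos: [0.5519, 0.2405, 0.2394]
tcp_rot: [-3.142, 0.0, 1.322]
wrist_force: [-0.2, 0.0, -0.2]
grip_width: 0.035
```

>>> arm_command(
  rows="0 0 -3 0 35; 0 0 -6 0 35; 0 0 -12 0 35; 0 0 -25 0 35; 0 0 -40 0 35; 0 0 -40 0 35; 0 0 -20 0 35; 0 0 0 0 35; 0 0 0 0 35; 0 0 0 0 35",
)

```text
t: 14.4
eef_pos: [0.5514, 0.2403, 0.3847]
tcp_rot: [-3.141, 0.001, 1.322]
wrist_force: [-0.5, 0.3, -0.3]
grip_width: 0.0348
```

```bash
python3 - <<'E'
from h import *
st()
z=lambda f,x,y,w,h,s:cv2.resize(f[y:y+h,x:x+w],None,fx=s,fy=s,interpolation=cv2.INTER_LANCZOS4)
S=r.grab_frame("scene")[:,:,::-1];D=r.grab_frame("side")[:,:,::-1]
cv2.imwrite("pics/h.png",np.hstack([z(S,330,100,100,120,4),z(D,250,100,100,120,4)]))
E
```

```text
14.4 [0.5514 0.2403 0.3847] [-3.1405e+00  7.0000e-04  1.3218e+00] [-0.45  0.26 -0.25] 0.0348
```

View pics/h.png

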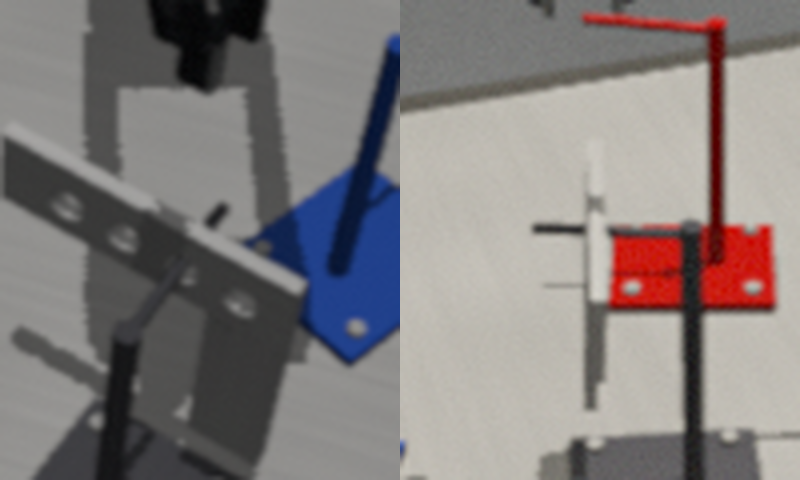

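It hangs on the third hole with the leg down. I'll let it settle, check that it is still, then hand in.

>>> arm_command(
  rows="0 0 0 0 35; 0 0 0 0 35; 0 0 0 0 35; 0 0 0 0 35; 0 0 0 0 35; 0 0 0 0 35; 0 0 0 0 35; 0 0 0 0 35; 0 0 0 0 35; 0 0 0 0 35",
)

```text
t: 15.5
eef_pos: [0.5519, 0.2405, 0.3854]
tcp_rot: [-3.142, 0.0, 1.322]
wrist_force: [0.6, 0.9, 0.5]
grip_width: 0.035
```

>>> arm_command(
  rows="0 0 0 0 35; 0 0 0 0 35; 0 0 0 0 35; 0 0 0 0 35; 0 0 0 0 35; 0 0 0 0 35; 0 0 0 0 35; 0 0 0 0 35; 0 0 0 0 35; 0 0 0 0 35",
)

```text
t: 16.5
eef_pos: [0.5519, 0.2405, 0.3854]
tcp_rot: [3.142, 0.0, 1.322]
wrist_force: [-0.7, 0.0, 0.4]
grip_width: 0.0351
```

```bash
python3 - <<'E'
from h import *
F=[]
for i in range(6): F.append(r.grab_frame("scene")[100:220,330:430].astype(np.float32).mean(2))
for f in F[1:]: print(np.abs(f-F[0]).max(), cv2.phaseCorrelate(F[0],f)[0])
# level: fit bracket top-edge ends predicted level vs picture
p=np.array([.552,.2405,0]);u=np.array([.969,-.247,0]);v=np.array([.247,.969,0]);k=r.get_calibration("scene")
zt=.2394+.021
q=proj(k,[p+[0,0,zt]+y*v+x*u for y in(-.120,.070) for x in(-.005,.005)]);print(((q-[330,100]+.5)*4).round())
r.finish_job()
E
```

```text
18.333336 (-0.0007299909174705022, 0.02041914764592434)
17.333336 (-0.008615530925752068, 0.0003932920130651496)
18.333336 (-0.02028644425388393, 0.006292930774520755)
18.0 (0.0081095421775359, 0.016815841630069883)
18.333336 (-0.013043433612196509, 0.025792357225356)
[[ 10. 128.]
 [ -0. 139.]
 [308. 283.]
 [298. 295.]]
the job is handed in; nothing more can be done
```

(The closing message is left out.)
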